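Make up two bench kits from stock

TASK

Make up the two kits from the stock on the bench between the trays. The two-well tray gets a dropper bottle in each of its two round wells and the loose well strip lying flat in its open compartment; the one-well tray gets a dropper bottle in its round well and the forceps lying flat in its open compartment. Keep the bottles upright, set everything down rather than dropping it, and do not disturb the tape roll and the tip box.

Things in the scene. Friction and masses are not known exactly. Their poses are not given: they have to be found in the camera images.
- bottle_1: one of three alike reagent dropper bottles: white round body 26 mm across and 48 mm high, green ribbed cap 24 mm across on top, 64 mm tall in all, about 40 g. Origin: centre of its underside; z runs up the bottle. Stands upright; take it by the body or cap from above
- bottle_2: one of three alike reagent dropper bottles: white round body 26 mm across and 48 mm high, green ribbed cap 24 mm across on top, 64 mm tall in all, about 40 g. Origin: centre of its underside; z runs up the bottle. Stands upright; take it by the body or cap from above
- bottle_3: one of three alike reagent dropper bottles: white round body 26 mm across and 48 mm high, green ribbed cap 24 mm across on top, 64 mm tall in all, about 40 g. Origin: centre of its underside; z runs up the bottle. Stands upright; take it by the body or cap from above
- strip: loose white strip of eight little wells joined in a row, 77 mm long (its y), 9 mm wide (its x), 12 mm high, open wells up, about 15 g, lying on the bench. Origin: centre of its underside. Grasp across its width from above
- forceps: steel forceps lying flat, 125 mm long (its y), 17 mm wide at most at the middle (its x), 9 mm high, about 30 g. Origin: centre of its underside. Grasp across the middle from above
- tray_two: two-well tray: grey plastic tray, dark-lined, 120 (its x) by 158 mm (its y), fixed to the bench. Origin: centre of its underside, z up. At the +y end a block 54 mm long, 16 mm high with two round wells centred at x = -29 and +29, y = +52 mm, 44 mm across, 12 mm deep. The rest is an open compartment, inside 112 (x) by 100 mm (y), centred at x = 0, y = -25 mm, walls 12 mm high. All floors are 4 mm above the bench
- tray_one: one-well tray: grey plastic tray, dark-lined, 74 (its x) by 204 mm (its y), fixed to the bench. Origin: centre of its underside, z up. At the +y end a block 54 mm long, 16 mm high with one round well centred at x = 0, y = +75 mm, 44 mm across, 12 mm deep. The rest is an open compartment, inside 66 (x) by 146 mm (y), centred at x = 0, y = -25 mm, walls 12 mm high. All floors are 4 mm above the bench
- tape_roll: roll of beige tape lying flat, 96 mm across, 25 mm high, a bystander behind the stock. Origin: centre of its underside
- tip_box: box of pipette tips, 64 x 118 x 56 mm high, a bystander behind the stock. Origin: centre of its underside
Not all that is in view belongs to the job. Leave any brown look-alike of the bottle_3 alone.

How it is judged:
At the end, for the whole second after the job is handed in: One dropper bottle in each of the three wells, upright within 7 degrees, on the well floor within 12 mm of its centre; strip flat, wells up, on the floor of the two-well tray's compartment; forceps flat on the floor of the one-well tray's compartment; all at rest (((x of bottle_1 in the frame of tray_two between -0.041 and -0.017 m and y of bottle_1 in the frame of tray_two between 0.04 and 0.064 m and z of bottle_1 in the frame of tray_two between 0 and 0.009 m and angle between bottle_1's own z axis and vertical below 0.12 rad) or (x of bottle_2 in the frame of tray_two between -0.041 and -0.017 m and y of bottle_2 in the frame of tray_two between 0.04 and 0.064 m and z of bottle_2 in the frame of tray_two between 0 and 0.009 m and angle between bottle_2's own z axis and vertical below 0.12 rad) or (x of bottle_3 in the frame of tray_two between -0.041 and -0.017 m and y of bottle_3 in the frame of tray_two between 0.04 and 0.064 m and z of bottle_3 in the frame of tray_two between 0 and 0.009 m and angle between bottle_3's own z axis and vertical below 0.12 rad)) and ((x of bottle_1 in the frame of tray_two between 0.017 and 0.041 m and y of bottle_1 in the frame of tray_two between 0.04 and 0.064 m and z of bottle_1 in the frame of tray_two between 0 and 0.009 m and angle between bottle_1's own z axis and vertical below 0.12 rad) or (x of bottle_2 in the frame of tray_two between 0.017 and 0.041 m and y of bottle_2 in the frame of tray_two between 0.04 and 0.064 m and z of bottle_2 in the frame of tray_two between 0 and 0.009 m and angle between bottle_2's own z axis and vertical below 0.12 rad) or (x of bottle_3 in the frame of tray_two between 0.017 and 0.041 m and y of bottle_3 in the frame of tray_two between 0.04 and 0.064 m and z of bottle_3 in the frame of tray_two between 0 and 0.009 m and angle between bottle_3's own z axis and vertical below 0.12 rad)) and ((x of bottle_1 in the frame of tray_one between -0.012 and 0.012 m and y of bottle_1 in the frame of tray_one between 0.063 and 0.087 m and z of bottle_1 in the frame of tray_one between 0 and 0.009 m and angle between bottle_1's own z axis and vertical below 0.12 rad) or (x of bottle_2 in the frame of tray_one between -0.012 and 0.012 m and y of bottle_2 in the frame of tray_one between 0.063 and 0.087 m and z of bottle_2 in the frame of tray_one between 0 and 0.009 m and angle between bottle_2's own z axis and vertical below 0.12 rad) or (x of bottle_3 in the frame of tray_one between -0.012 and 0.012 m and y of bottle_3 in the frame of tray_one between 0.063 and 0.087 m and z of bottle_3 in the frame of tray_one between 0 and 0.009 m and angle between bottle_3's own z axis and vertical below 0.12 rad)) and x of strip in the frame of tray_two between -0.054 and 0.054 m and y of strip in the frame of tray_two between -0.072 and 0.022 m and z of strip in the frame of tray_two between 0 and 0.008 m and angle between each of strip, forceps's own z axis and vertical below 0.2 rad and x of forceps in the frame of tray_one between -0.03 and 0.03 m and y of forceps in the frame of tray_one between -0.045 and -0.005 m and z of forceps in the frame of tray_one between 0 and 0.008 m and linear speed of each of bottle_1, bottle_2, bottle_3, strip, forceps below 0.02 m/s); the robot touches nothing.
It fails at once if a bottle is tipped over (more than about 40 degrees) (angle between any of bottle_1, bottle_2, bottle_3's own z axis and vertical above 0.7 rad).
It fails at once if a thing is let go in the air, more than 40 mm up ((height (world z) of bottle_1 above 0.04 m and contact force between bottle_1 and anything else below 0.01 N) or (height (world z) of bottle_2 above 0.04 m and contact force between bottle_2 and anything else below 0.01 N) or (height (world z) of bottle_3 above 0.04 m and contact force between bottle_3 and anything else below 0.01 N) or (height (world z) of strip above 0.04 m and contact force between strip and anything else below 0.01 N) or (height (world z) of forceps above 0.04 m and contact force between forceps and anything else below 0.01 N)).
It fails at once if the tape roll or the tip box is pushed more than 30 mm (distance of any of tape_roll, tip_box from where it was at the start of the episode above 0.03 m).
It also fails if it takes over 120 s, if anything falls off the work surface, if the arm or the gripper's body presses on something with over 40 N, if the wrist force passes 120 N, or if a joint passes its speed limit or range.

ROBOT

A 6-joint arm with a two-finger parallel gripper is mounted at the origin on a cart in front of the work surface, level with it; the furniture and walls round the work are solid. World frame = base frame: x ahead of the robot, y to its left, z up, the work surface at z = 0. Lengths are in m, angles in rad, forces in N, time in s.
With the tool pointing down it reaches from about 0.25 to 0.775 m from the base axis. Payload 4 kg.
Tool frame: the origin (TCP) lies between the finger pads; the fingertips stand 14 mm ahead of it and the grasp point (between the pads) lies 5 mm behind it (tip_reach is the distance from the TCP to the fingertips, in m); z points along the fingers, y is the line along which they close (so a half turn about z gives the same grasp; the last joint's range is limited). The gripper opens to 94 mm and grips with 3 to 60 N. Pads are 16 mm wide; open, the fingers measure 119 mm over their backs; the gripper's body (75 mm by 177 mm) begins 78 mm behind the grasp point.
Start: joints at [1.04, 0.087, 1.371, -0, 1.684, -0.103], TCP at [0.228, 0.5, 0.22] pointing down, gripper open.
Joint ranges: [-3.1, 3.1], [-0.76, 2.03], [0.27, 2.55], [-1.08, 4.22], [0.17, 2.65], [-2.57, 2.57]. Speed limits (rad/s): [2.79, 2.79, 3.14, 3.14, 3.14, 3.14].

INTERFACE

Orientations are given as [roll, pitch, yaw] about the fixed x, y, z axes, in that order (R = Rz(yaw) Ry(pitch) Rx(roll)).
In Python, from bench import * gives the robot as it stands. The module is installed in compiled form; this text tells all that it offers.
- The arm moves only by the tool servo_tool, never from a script. Its argument "targets" is a list of rows, each a list of 4 numbers: the shift along the tool's x, y, z in cm, then the turn about the tool's z in degrees. A call has 1 to 8 rows; each row is the pose to reach, as a shift and turn from the pose commanded when the call began, along the tool's axes at that moment; what a row does not reach only later rows make up. A row lasts 1/8 s, in which the tool goes at most 62.5 mm and 10.7 degrees, less where a joint would pass 70% of its speed; a pose out of reach is approached as far as the arm can. A call with a gripper value outside its range is refused whole. "claw" is the closure in counts, from 0 (fully open) to 255 (shut), set as the call begins (left out, the last holds). The fingers move at their own pace and stop on an object; the grip force is fixed at half the most. Time passes only in rows, so rows that repeat a pose let the fingers close. It gives the time, the measured TCP pose, the force, the opening and the grip force at its end, in the units of the state.
- get_obs(): the state, without advancing time (a new reading comes with each control period).
- snapshot(name): name is "scene" or "top" or "wrist"; returns the picture (480x640x3 uint8, blue, green, red); there is no depth.
- camera_model(name): a dict with "camera_matrix" (3x3 intrinsics, pixels), "camera_from_world" (4x4, takes a point from world to camera coordinates). Camera axes: x right, y up, looking along -z (the intrinsics and any distortion apply to the point x, -y, -z); pixel columns grow to the right and rows downward; lengths in m; the calibration is good to about 2 mm. A picture is of the moment at which its call begins: read the wrist's pose just before it. camera_model takes no time and is no camera call; for the wrist camera it gives the pose at the moment of the call.
- close_job(): hands the job in; it is judged then, once.
The state is a dict: "time": time; "joint_positions": joint angles; "qvel": joint speeds; "joint_torque": joint torques, N m; "tool_pos": TCP position; "ee_rot": TCP orientation; "wrist_force": force on the tool from outside, world axes, zero at the start; "wrist_torque": the same for the moment, N m; "width": finger opening in m; "finger_force": force on a finger pad.
Only numpy, scipy, OpenCV 4.12 (cv2) and the standard library are available. Lean on these libraries where they do the work, as an engineer would, in place of code of your own. Each camera call takes 0.05 s, during which the arm holds its last target. There are 200 camera calls.

## Working session

There is one attempt and no reset: what is moved stays moved. The work goes in short steps, Python scripts to look and compute and a tool call to move; the robot and the scene stay as the last step left them, time stands still between calls to the robot, and variables do not carry over. Pictures are saved under pics/ and viewed, at most 14 in all, crops included, and the job is handed in when it is done.

Besides the shell and the picture viewer there is one more tool, called after "Emit:" in YAML: its name, and indented under it one key for each argument. servo_tool: Moves the arm, as the interface text tells. Its arguments: {"type":"object","properties":{"targets":{"type":"array"},"claw":{"type":"number"}},"required":["targets"]}

```bash
mkdir -p pics; cat > h.py <<'E'
from bench import *
import numpy as np, cv2
def snap(n,f):
    im=snapshot(n); cv2.imwrite('pics/'+f,im); return im
def world(n,u,v,z,M=None):
    M=M or camera_model(n); K=np.array(M['camera_matrix']); T=np.array(M['camera_from_world'])
    d=np.linalg.inv(K)@[u,v,1]; d=np.array([d[0],-d[1],-d[2]])
    R=T[:3,:3]; c=-R.T@T[:3,3]; w=R.T@d
    return c+w*(z-c[2])/w[2]
def pix(n,p):
    M=camera_model(n); K=np.array(M['camera_matrix']); T=np.array(M['camera_from_world'])
    q=T[:3,:3]@np.array(p)+T[:3,3]; q=K@np.array([q[0],-q[1],-q[2]]); return q[:2]/q[2]
E
python3 - <<'E'
from h import *
snap('top','t0.png'); snap('scene','s0.png')
o=get_obs(); print(o)
print(camera_model('top'))
E
```

```text
{'time': 0.1, 'joint_positions': array([ 1.03989692e+00,  8.79053694e-02,  1.37207928e+00,  1.04978085e-06,
        1.68360436e+00, -1.03096035e-01]), 'qvel': array([-0.00057989,  0.00039429, -0.00237945,  0.00066622, -0.00032508,
       -0.0011342 ]), 'joint_torque': array([ 1.94566128e-03, -3.41252267e+01, -3.03302693e+01,  7.21094222e-02,
        3.03488004e-02, -8.69912219e-05]), 'tool_pos': array([0.22794783, 0.50003367, 0.21842003]), 'ee_rot': array([-3.13960701e+00, -2.06489276e-04,  2.71378919e+00]), 'wrist_force': array([-0.10608819,  0.06023535, -0.35713077]), 'wrist_torque': array([0.0515546 , 0.00459636, 0.0300158 ]), 'finger_force': 0.0, 'width': 0.09361687360084707}
{'camera_matrix': array([[537.5944302 ,   0.        , 326.99720721],
       [  0.        , 537.5944302 , 240.58126371],
       [  0.        ,   0.        ,   1.        ]]), 'camera_from_world': array([[-0.0151435 , -0.99971254, -0.01858806,  0.01451798],
       [ 0.98254383, -0.01832556,  0.18512641, -0.56077856],
       [-0.18541383, -0.01546012,  0.9825389 , -0.93654596],
       [ 0.        ,  0.        ,  0.        ,  1.        ]])}
```

View pics/t0.png

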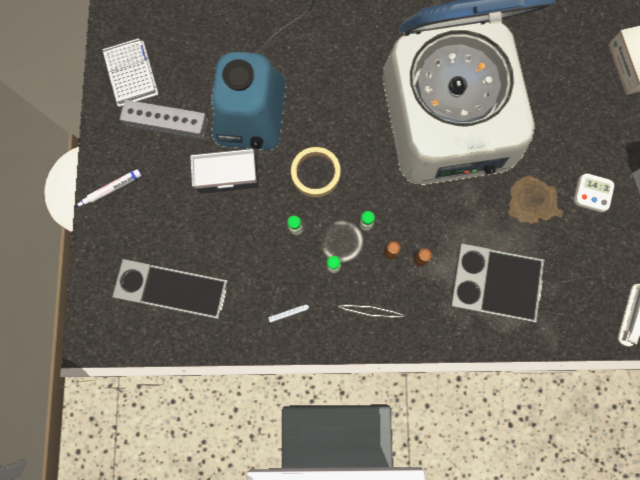

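View pics/s0.png

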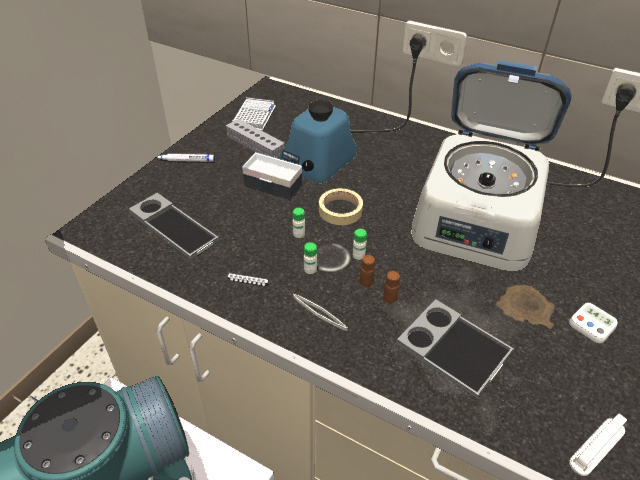

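The top view shows three green-capped bottles at (294,222), (368,217) and (334,262). The strip is at (289,313) and the forceps at (371,311). tray_two is at right with wells (473,262) and (468,292), and tray_one is at left with its well at (131,280).

Things that could be mistaken for the bottles are the two brown bottles at (394,248) and (425,256), which I'll leave alone. The clear ring at (343,241) looks like a stain or dish.

I'll check the choice in close crops.

```bash
python3 - <<'E'
from h import *
im=cv2.imread('pics/t0.png')
cv2.imwrite('pics/c1.png',cv2.resize(im[195:335,260:460],None,fx=4,fy=4,interpolation=cv2.INTER_CUBIC))
a=cv2.resize(im[230:335,100:240],None,fx=4,fy=4,interpolation=cv2.INTER_CUBIC)
b=cv2.resize(im[230:335,440:560],None,fx=2,fy=2)
b=cv2.resize(im[230:335,440:560],None,fx=4,fy=4,interpolation=cv2.INTER_CUBIC)
cv2.imwrite('pics/c2.png',np.vstack([cv2.resize(np.hstack([a,b]),None,fx=.75,fy=.75)]))
print(pix('top',[.228,.5,.2]))
for n,u,v,z in [('A',294,222,.064),('B',368,217,.064),('C',334,262,.064),('strip',289,313,.012),('fcp',371,311,.008),('w2a',473,262,.016),('w2b',468,292,.016),('w1',131,280,.016),('br',394,248,.05),('br2',425,256,.05)]: print(n,world('top',u,v,z).round(3))
E
```

```text
[ -8.1364852  450.77347933]
A [0.595 0.065 0.064]
B [ 0.601 -0.071  0.064]
C [ 0.519 -0.007  0.064]
strip [0.432 0.079 0.012]
fcp [ 0.433 -0.075  0.008]
w2a [ 0.522 -0.269  0.016]
w2b [ 0.465 -0.256  0.016]
w1 [0.499 0.378 0.016]
br [ 0.545 -0.118  0.05 ]
br2 [ 0.529 -0.174  0.05 ]
```

View pics/c1.png

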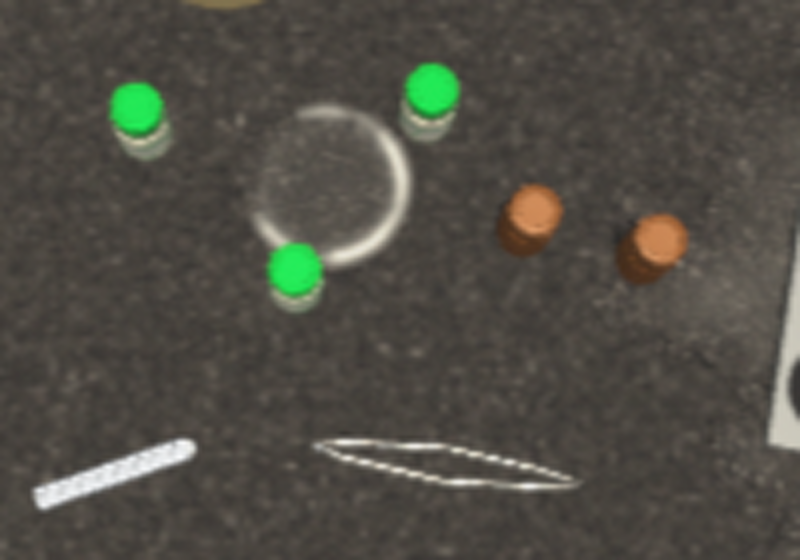

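View pics/c2.png

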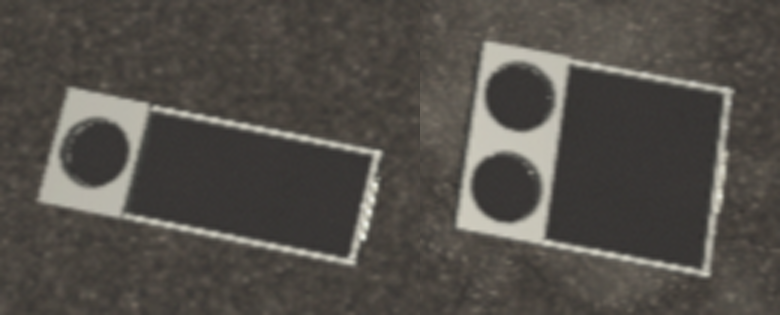

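The crops confirm it: the three green-capped, white-bodied bottles are the ones I want, and the two brown look-alikes stay. The cap centres in crop 1 are (137,108), (432,90) and (296,270). Next I'll compute refined poses and the first move.

```bash
cat >> h.py <<'E'
def go(x,y,z,yaw=None):
    o=get_obs(); R=cv2.Rodrigues(np.zeros(3))[0]
    from scipy.spatial.transform import Rotation as Ro
    R=Ro.from_euler('xyz',o['ee_rot']).as_matrix()
    d=R.T@(np.array([x,y,z])-o['tool_pos'])*100
    t=0 if yaw is None else -((yaw-np.degrees(o['ee_rot'][2])+180)%360-180)
    print('go',(x,y,z,yaw),'->',d.round(2),round(t,1))
E
python3 - <<'E'
from h import *
g=np.array
c1=lambda u,v,z:world('top',u/4+260,v/4+195,z)
cl=lambda u,v,z:world('top',u/3+100,v/3+230,z)
cr=lambda u,v,z:world('top',(u-420)/3+440,v/3+230,z)
for n,u,v in('A',137,108),('B',432,90),('C',296,270): print(n,c1(u,v,.064).round(4))
for n,p,q,z in('strip',c1(40,497,.012),c1(190,448,.012),.012),('fcp',c1(317,445,.006),c1(578,484,.006),.006):
    print(n,((p+q)/2).round(4),np.linalg.norm(p-q).round(4),np.degrees(np.arctan2(*(p-q)[[1,0]])).round(1))
for n,P,W,L in('T1',[cl(68,87,.016),cl(38,201,.016),cl(355,264,.012),cl(381,152,.012)],[cl(94,152,.016)],(.074,.204)),('T2',[cr(485,42,.016),cr(457,228,.016),cr(708,275,.012),cr(732,90,.012)],[cr(520,96,.016),cr(507,187,.016)],(.12,.158)):
    P=g(P)[:,:2]
    # local: left-end is +y ; top side (large x world) is? y axis->left ; x axis = y rotated -90
    loc=g([[L[0]/2,L[1]/2],[-L[0]/2,L[1]/2],[-L[0]/2,-L[1]/2],[L[0]/2,-L[1]/2]])
    a=loc-loc.mean(0); b=P-P.mean(0); U,S,V=np.linalg.svd(a.T@b); R=(U@V).T
    c=P.mean(0); print(n,c.round(4),'xaxis',np.degrees(np.arctan2(R[1,0],R[0,0])).round(1),'det',np.linalg.det(R).round(2),'res',(P-(c+loc@R.T)).round(4).tolist())
    for w in ([[0,.075]] if n=='T1' else [[.029,.052],[-.029,.052]]): print(' well',(c+R@w).round(4))
    print(' meas',[w.round(4) for w in W],'comp',(c+R@[0,-.025]).round(4))
go(.519,-.007,.15,90)
E
```

```text
A [0.5945 0.0643 0.064 ]
B [ 0.6004 -0.0708  0.064 ]
C [ 0.5183 -0.0072  0.064 ]
strip [0.4318 0.0793 0.012 ] 0.0736 107.1
fcp [ 0.4333 -0.0763  0.006 ] 0.1235 80.6
T1 [0.4815 0.304 ] xaxis -12.2 det 1.0 res [[0.0001, 0.0006], [0.0002, -0.0], [0.0011, -0.0007], [-0.0014, 0.0]]
 well [0.4974 0.3773]
 meas [array([0.4974, 0.3776, 0.016 ])] comp [0.4762 0.2795]
T2 [ 0.4822 -0.3144] xaxis -11.9 det 1.0 res [[-0.0006, -0.0004], [0.0001, -0.0006], [0.0015, 0.0007], [-0.001, 0.0004]]
 well [ 0.5212 -0.2695]
 well [ 0.4645 -0.2576]
 meas [array([ 0.5216, -0.2696,  0.016 ]), array([ 0.4646, -0.2578,  0.016 ])] comp [ 0.477  -0.3389]
go (0.519, -0.007, 0.15, 90) -> [-47.52 -34.05   6.9 ] 65.5
```

Emit:
servo_tool:
  targets:
    - [-6, -4.3, 0.9, 10]
    - [-12, -8.6, 1.8, 20]
    - [-18, -12.9, 2.7, 30]
    - [-24, -17.2, 3.6, 40]
    - [-30, -21.5, 4.5, 50]
    - [-36, -25.8, 5.4, 60]
    - [-42, -30, 6.2, 65]
    - [-47.5, -34, 6.9, 65.5]
  claw: 110

```text
time: 1.1
tool_pos: [0.4761, 0.0682, 0.1595]
ee_rot: [-3.141, -0.0, 1.57]
wrist_force: [0.9, 0.2, 0.3]
width: 0.0535
finger_force: 0.0
```

Emit:
servo_tool:
  targets:
    - [0, 0, 0, 0]
    - [0, 0, 0, 0]
    - [0, 0, 0, 0]

```text
time: 1.48
tool_pos: [0.4752, 0.0714, 0.1602]
ee_rot: [3.142, -0.0, 1.573]
wrist_force: [-0.6, 0.0, 0.5]
width: 0.0535
finger_force: 0.0
```

```bash
python3 - <<'E'
from h import *
o=get_obs(); print(o['time'],o['tool_pos'],o['ee_rot'],o['width'])
snap('wrist','w1.png'); go(.5183,-.0072,.035,90)
print(pix('wrist',[.5183,-.0072,.064]))
E
```

```text
1.475 [0.47516276 0.07138063 0.16020838] [ 3.14155602e+00 -4.62178734e-04  1.57278434e+00] 0.053463101666532745
go (0.5183, -0.0072, 0.035, 90) -> [-7.88  4.29 12.53] 0.1
[367.80996202 337.04931305]
```

View pics/w1.png

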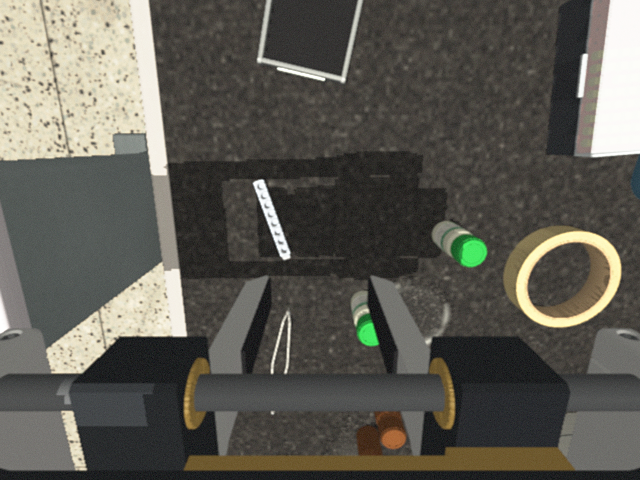

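The wrist view puts bottle C's cap at about (369,332). The prediction was (368,337), so the top-view pose holds. Going in to grasp it.

Emit:
servo_tool:
  targets:
    - [-4, 2.1, 0, 0]
    - [-7.9, 4.3, 0, 0]
    - [-7.9, 4.3, 0, 0]
    - [-7.9, 4.3, 4, 0]
    - [-7.9, 4.3, 8, 0]
    - [-7.9, 4.3, 11, 0]
    - [-7.9, 4.3, 12.5, 0]
    - [-7.9, 4.3, 12.5, 0]

```text
time: 2.52
tool_pos: [0.5179, -0.0078, 0.0346]
ee_rot: [-3.14, -0.001, 1.572]
wrist_force: [0.9, 0.2, 1.3]
width: 0.0537
finger_force: 0.0
```

Emit:
servo_tool:
  targets:
    - [0, 0, 0, 0]
    - [0, 0, 0, 0]
    - [0, 0, 0, 0]
    - [0, 0, 0, 0]
    - [0, 0, 0, 0]
  claw: 255

```text
time: 3.15
tool_pos: [0.5193, -0.0091, 0.0359]
ee_rot: [3.14, 0.0, 1.57]
wrist_force: [-0.2, 0.7, 4.2]
width: 0.0242
finger_force: 30.0
```

Emit:
servo_tool:
  targets:
    - [0, 0, -1, 0]
    - [0, 0, -3, 0]
    - [0, 0, -6, 0]
    - [0, 0, -9, 0]
    - [0, 0, -9, 0]
    - [0, 0, -9, 0]

```text
time: 3.9
tool_pos: [0.5179, -0.0088, 0.1239]
ee_rot: [-3.14, -0.0, 1.571]
wrist_force: [-0.6, -0.5, -1.0]
width: 0.0243
finger_force: 30.0
```

```bash
python3 - <<'E'
from h import *
go(.4645,-.2577,.125,78)
E
```

```text
go (0.4645, -0.2577, 0.125, 78) -> [-24.89  -5.33  -0.11] 12.0
```

Emit:
servo_tool:
  targets:
    - [-4, -0.9, 0, 2]
    - [-8, -1.7, 0, 4]
    - [-12, -2.6, 0, 6]
    - [-16, -3.5, 0, 8]
    - [-20, -4.3, 0, 10]
    - [-23.5, -5, 0, 12]
    - [-24.9, -5.3, 0, 12]
    - [-24.9, -5.3, 0, 12]

```text
time: 4.9
tool_pos: [0.465, -0.2577, 0.1237]
ee_rot: [-3.139, -0.002, 1.36]
wrist_force: [-0.4, 0.5, -0.1]
width: 0.0243
finger_force: 30.0
```

Emit:
servo_tool:
  targets:
    - [0, 0, 0, 0]
    - [0, 0, 2, 0]
    - [0, 0, 4, 0]
    - [0, 0, 4, 0]
    - [0, 0, 4, 0]

```text
time: 5.52
tool_pos: [0.4663, -0.2574, 0.0859]
ee_rot: [3.14, 0.0, 1.362]
wrist_force: [-0.3, 1.1, -0.0]
width: 0.0246
finger_force: 30.0
```

```bash
python3 - <<'E'
from h import *
go(.4645,-.2577,.041,78); snap('wrist','w2.png')
E
```

```text
go (0.4645, -0.2577, 0.041, 78) -> [-0.07 -0.17  4.49] 0.1
```

View pics/w2.png

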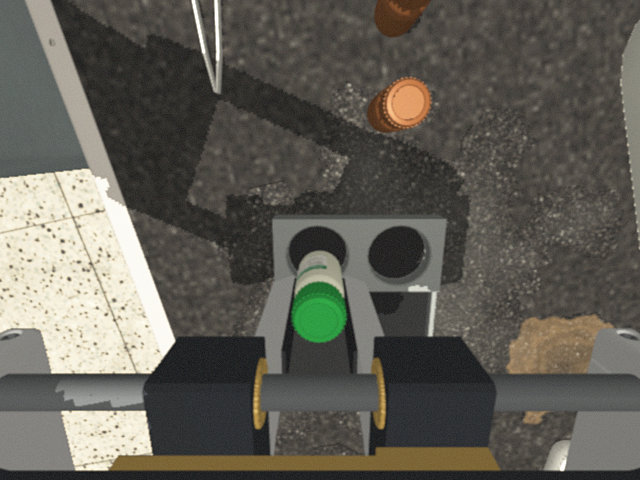

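The bottle hangs upright over the left well, whose rim is at about (318,250). Lowering.

Emit:
servo_tool:
  targets:
    - [-0.1, -0.2, 1.5, 0]
    - [-0.1, -0.2, 3, 0]
    - [-0.1, -0.2, 3.8, 0]
    - [-0.1, -0.2, 4.2, 0]
    - [-0.1, -0.2, 4.4, 0]
    - [-0.1, -0.2, 4.5, 0]
    - [-0.1, -0.2, 4.5, 0]

```text
time: 6.45
tool_pos: [0.4637, -0.2586, 0.0404]
ee_rot: [3.141, 0.0, 1.361]
wrist_force: [1.2, -1.9, -0.8]
width: 0.0244
finger_force: 30.0
```

Emit:
servo_tool:
  targets:
    - [0, 0, 0, 0]
    - [0, 0, 0, 0]
    - [0, 0, 0, 0]
    - [0, 0, 0, 0]
  claw: 140

```text
time: 6.95
tool_pos: [0.4635, -0.2585, 0.0402]
ee_rot: [3.141, -0.0, 1.361]
wrist_force: [-0.5, -0.0, -0.1]
width: 0.0425
finger_force: 0.0
```

Emit:
servo_tool:
  targets:
    - [0, 0, -1, 0]
    - [0, 0, -3, 0]
    - [0, 0, -6, 0]
    - [0, 0, -10, 0]
    - [0, 0, -10, 0]
    - [0, 0, -10, 0]

```text
time: 7.7
tool_pos: [0.4632, -0.2583, 0.1398]
ee_rot: [-3.141, -0.0, 1.361]
wrist_force: [-0.6, -0.1, -0.5]
width: 0.0424
finger_force: 0.0
```

```bash
python3 - <<'E'
from h import *
snap('wrist','w3.png')
print(pix('wrist',[.4645,-.2577,.068]))
go(.55,-.1,.14,90);go(.6004,-.0708,.14,100)
E
```

```text
[319.36192906 257.99565355]
go (0.55, -0.1, 0.14, 90) -> [17.27  5.24 -0.11] -12.0
go (0.6004, -0.0708, 0.14, 100) -> [21.17  9.56 -0.12] -22.0
```

Emit:
servo_tool:
  targets:
    - [5, 1.2, 0, -6]
    - [10, 2.5, 0, -12]
    - [15, 5, 0, -18]
    - [19, 8, 0, -22]
    - [21.2, 9.6, 0, -22]
    - [21.2, 9.6, 0, -22]
    - [21.2, 9.6, 0, -22]
  claw: 110

```text
time: 8.62
tool_pos: [0.6003, -0.0715, 0.1386]
ee_rot: [-3.139, -0.001, 1.745]
wrist_force: [0.5, -0.1, 0.4]
width: 0.0535
finger_force: 0.0
```

```bash
python3 - <<'E'
from h import *
go(.6004,-.0708,.036,100)
E
```

```text
go (0.6004, -0.0708, 0.036, 100) -> [ 0.06  0.05 10.26] -0.0
```

View pics/w3.png

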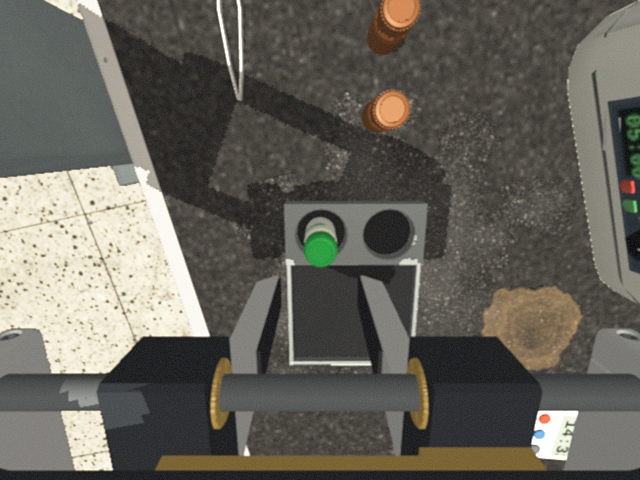

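The bottle stands upright in the left well, with its cap at (320,249). Taking bottle B next.

Emit:
servo_tool:
  targets:
    - [0, 0, 4, 0]
    - [0, 0, 8, 0]
    - [0, 0, 9.8, 0]
    - [0, 0, 10.2, 0]
    - [0, 0, 10.2, 0]

```text
time: 9.25
tool_pos: [0.6022, -0.0716, 0.0394]
ee_rot: [3.14, 0.001, 1.745]
wrist_force: [0.2, -0.8, -0.5]
width: 0.0531
finger_force: 0.0
```

Emit:
servo_tool:
  targets:
    - [0, 0, 0, 0]
    - [0, 0, 0, 0]
    - [0, 0, 0, 0]
    - [0, 0, 0, 0]
    - [0, 0, 0, 0]
  claw: 255

```text
time: 9.88
tool_pos: [0.6019, -0.0711, 0.0387]
ee_rot: [3.14, 0.0, 1.745]
wrist_force: [0.5, -0.1, 1.8]
width: 0.024
finger_force: 30.0
```

Emit:
servo_tool:
  targets:
    - [0, 0, -1, 0]
    - [0, 0, -3, 0]
    - [0, 0, -6, 0]
    - [0, 0, -9.5, 0]
    - [0, 0, -9.5, 0]
    - [0, 0, -9.5, 0]

```text
time: 10.62
tool_pos: [0.6008, -0.071, 0.1319]
ee_rot: [-3.14, -0.001, 1.745]
wrist_force: [-0.6, 0.5, -1.6]
width: 0.0242
finger_force: 30.0
```

```bash
python3 - <<'E'
from h import *
go(.5212,-.2695,.13,78)
E
```

```text
go (0.5212, -0.2695, 0.13, 78) -> [-18.17 -11.28   0.2 ] 22.0
```

Emit:
servo_tool:
  targets:
    - [0, -4.5, 0, 4]
    - [-1, -9, 0, 8]
    - [-5, -12, 0.1, 12]
    - [-10, -12, 0.1, 16]
    - [-15, -11.6, 0.2, 20]
    - [-18.2, -11.3, 0.2, 22]
    - [-18.2, -11.3, 0.2, 22]
    - [-18.2, -11.3, 0.2, 22]

```text
time: 11.62
tool_pos: [0.5209, -0.2687, 0.1293]
ee_rot: [-3.138, -0.002, 1.362]
wrist_force: [0.1, -0.9, -1.4]
width: 0.0243
finger_force: 30.0
```

```bash
python3 - <<'E'
from h import *
go(.5212,-.2695,.0435,78)
E
```

```text
go (0.5212, -0.2695, 0.0435, 78) -> [-0.08  0.08  8.58] 0.0
```

Emit:
servo_tool:
  targets:
    - [-0.1, 0, 3, 0]
    - [-0.1, 0, 6, 0]
    - [-0.1, 0, 7.6, 0]
    - [-0.1, 0, 8.2, 0]
    - [-0.1, 0, 8.4, 0]
    - [-0.1, 0, 8.6, 0]
    - [-0.1, 0, 8.6, 0]
    - [-0.1, 0, 8.6, 0]

```text
time: 12.62
tool_pos: [0.5218, -0.2712, 0.0457]
ee_rot: [3.141, 0.0, 1.361]
wrist_force: [0.0, -0.2, -0.1]
width: 0.0242
finger_force: 30.0
```

Emit:
servo_tool:
  targets:
    - [0, 0, 0, 0]
    - [0, 0, 0, 0]
    - [0, 0, 0, 0]
    - [0, 0, 0, 0]
  claw: 140

```text
time: 13.12
tool_pos: [0.5215, -0.2709, 0.0451]
ee_rot: [3.142, -0.0, 1.361]
wrist_force: [-0.2, 0.6, 0.8]
width: 0.0422
finger_force: 0.0
```

Emit:
servo_tool:
  targets:
    - [0, 0, -1, 0]
    - [0, 0, -3, 0]
    - [0, 0, -6, 0]
    - [0, 0, -10, 0]
    - [0, 0, -10, 0]
    - [0, 0, -10, 0]

```text
time: 13.88
tool_pos: [0.5213, -0.2707, 0.1448]
ee_rot: [-3.141, -0.0, 1.361]
wrist_force: [-0.1, -0.5, -0.7]
width: 0.0422
finger_force: 0.0
```

```bash
python3 - <<'E'
from h import *
snap('top','t1.png')
im=cv2.imread('pics/t1.png')[225:335,430:560]; cv2.imwrite('pics/c3.png',cv2.resize(im,None,fx=5,fy=5,interpolation=cv2.INTER_CUBIC))
snap('wrist','w4.png')
for p in ([.4645,-.2577,.068],[.5212,-.2695,.068],[.4645,-.2577,.016],[.5212,-.2695,.016]): print(p,pix('wrist',p).round(),((pix('top',p)-[430,225])*5).round())
go(.45,0,.14,85);go(.5945,.0643,.14,80)
E
```

```text
[0.4645, -0.2577, 0.068] [238. 256.] [230. 324.]
[0.5212, -0.2695, 0.068] [318. 256.] [253. 165.]
[0.4645, -0.2577, 0.016] [252. 237.] [195. 337.]
[0.5212, -0.2695, 0.016] [318. 237.] [216. 186.]
go (0.45, 0, 0.14, 85) -> [ 24.97 -12.54   0.4 ] -7.0
go (0.5945, 0.0643, 0.14, 80) -> [34.27  0.26  0.37] -2.0
```

View pics/w4.png

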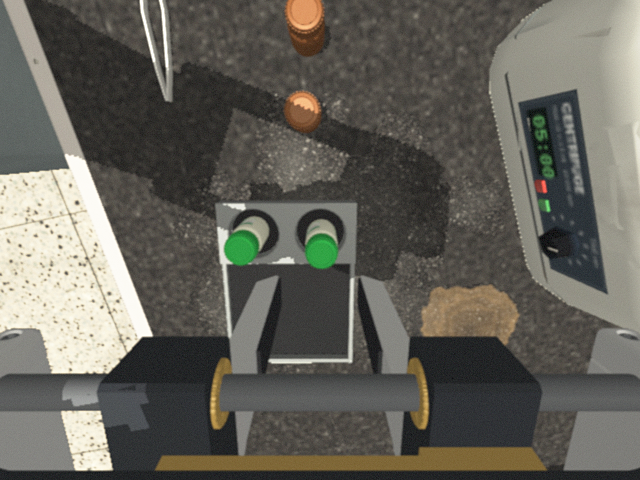

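Both bottles stand in the tray_two wells: caps at (241,247) and (322,249), wells at (252,232) and (320,232). Now bottle A.

Emit:
servo_tool:
  targets:
    - [5, -2, 0.4, 0]
    - [10, -4, 0.4, 0]
    - [15, -5.5, 0.4, -1]
    - [20, -6, 0.4, -2]
    - [25, -5.5, 0.4, -2]
    - [30, -3, 0.4, -2]
    - [34, 0, 0.4, -2]
    - [34.3, 0.3, 0.4, -2]
  claw: 110

```text
time: 14.98
tool_pos: [0.5961, 0.0662, 0.1384]
ee_rot: [-3.138, 0.0, 1.4]
wrist_force: [0.6, -1.6, -0.3]
width: 0.0535
finger_force: 0.0
```

Emit:
servo_tool:
  targets:
    - [0, 0, 0, 0]
    - [0, 0, 0, 0]

```text
time: 15.22
tool_pos: [0.5949, 0.0629, 0.1407]
ee_rot: [-3.14, 0.0, 1.395]
wrist_force: [0.1, 0.5, -0.0]
width: 0.0533
finger_force: 0.0
```

```bash
python3 - <<'E'
from h import *
go(.5945,.0643,.037,80)
E
```

```text
go (0.5945, 0.0643, 0.037, 80) -> [ 0.14 -0.06 10.37] -0.1
```

Emit:
servo_tool:
  targets:
    - [0.1, -0.1, 4, 0]
    - [0.1, -0.1, 8, 0]
    - [0.1, -0.1, 10, 0]
    - [0.1, -0.1, 10.4, 0]
    - [0.1, -0.1, 10.4, 0]
    - [0.1, -0.1, 10.4, 0]

```text
time: 15.98
tool_pos: [0.5961, 0.0649, 0.039]
ee_rot: [3.138, -0.001, 1.396]
wrist_force: [-0.9, 0.8, 0.5]
width: 0.0537
finger_force: 0.0
```

Emit:
servo_tool:
  targets:
    - [0, 0, 0, 0]
    - [0, 0, 0, 0]
    - [0, 0, 0, 0]
    - [0, 0, 0, 0]
    - [0, 0, 0, 0]
  claw: 255

```text
time: 16.6
tool_pos: [0.5951, 0.0652, 0.0373]
ee_rot: [3.141, -0.0, 1.396]
wrist_force: [-0.9, 0.3, 0.9]
width: 0.0243
finger_force: 30.0
```

Emit:
servo_tool:
  targets:
    - [0, 0, -1, 0]
    - [0, 0, -3, 0]
    - [0, 0, -6, 0]
    - [0, 0, -9.5, 0]
    - [0, 0, -9.5, 0]
    - [0, 0, -9.5, 0]

```text
time: 17.35
tool_pos: [0.5945, 0.0651, 0.1311]
ee_rot: [-3.14, 0.0, 1.396]
wrist_force: [-0.0, 0.6, -1.0]
width: 0.0245
finger_force: 30.0
```

```bash
python3 - <<'E'
from h import *
go(.4974,.3775,.132,78)
E
```

```text
go (0.4974, 0.3775, 0.132, 78) -> [ 29.08 -14.99  -0.07] 2.0
```

Emit:
servo_tool:
  targets:
    - [1, -5, 0, 0]
    - [4, -10, 0, 0]
    - [9, -14, 0, 1]
    - [14, -15, 0, 2]
    - [19, -15, 0, 2]
    - [24, -15, 0, 2]
    - [28, -15, 0, 2]
    - [29.1, -15, 0, 2]

```text
time: 18.35
tool_pos: [0.4966, 0.3791, 0.1291]
ee_rot: [-3.138, 0.003, 1.364]
wrist_force: [-0.4, -0.1, -0.3]
width: 0.0242
finger_force: 30.0
```

Emit:
servo_tool:
  targets:
    - [0, 0, 0, 0]
    - [0, 0, 0, 0]

```text
time: 18.6
tool_pos: [0.4977, 0.3763, 0.1315]
ee_rot: [-3.141, 0.001, 1.36]
wrist_force: [0.4, -1.1, 0.4]
width: 0.0243
finger_force: 30.0
```

```bash
python3 - <<'E'
from h import *
go(.4974,.3775,.042,78)
E
```

```text
go (0.4974, 0.3775, 0.042, 78) -> [ 0.13 -0.05  8.95] -0.1
```

Emit:
servo_tool:
  targets:
    - [0.1, 0, 3, 0]
    - [0.1, 0, 6, 0]
    - [0.1, 0, 7.8, 0]
    - [0.1, 0, 8.5, 0]
    - [0.1, 0, 8.8, 0]
    - [0.1, 0, 9, 0]
    - [0.1, 0, 9, 0]
    - [0.1, 0, 9, 0]

```text
time: 19.6
tool_pos: [0.4984, 0.379, 0.0428]
ee_rot: [3.141, -0.001, 1.361]
wrist_force: [0.7, -0.0, -0.1]
width: 0.0241
finger_force: 30.0
```

Emit:
servo_tool:
  targets:
    - [0, 0, 0, 0]
    - [0, 0, 0, 0]
    - [0, 0, 0, 0]
    - [0, 0, 0, 0]
  claw: 140

```text
time: 20.1
tool_pos: [0.4982, 0.3788, 0.0422]
ee_rot: [3.141, -0.0, 1.361]
wrist_force: [0.3, -0.2, -1.3]
width: 0.0423
finger_force: 0.0
```

Emit:
servo_tool:
  targets:
    - [0, 0, -1, 0]
    - [0, 0, -3, 0]
    - [0, 0, -6, 0]
    - [0, 0, -10, 0]
    - [0, 0, -10, 0]
    - [0, 0, -10, 0]

```text
time: 20.85
tool_pos: [0.4981, 0.3787, 0.1426]
ee_rot: [3.141, -0.001, 1.361]
wrist_force: [0.0, 0.6, -0.0]
width: 0.0424
finger_force: 0.0
```

```bash
python3 - <<'E'
from h import *
go(.4318,.0793,.12,107); snap('wrist','w5.png')
for p in ([.4974,.3775,.068],[.4974,.3775,.016]): print(pix('wrist',p))
E
```

```text
go (0.4318, 0.0793, 0.12, 107) -> [-30.67  -0.26   2.24] -29.0
[317.05297558 258.79188206]
[317.47858607 239.54702576]
```

View pics/w5.png

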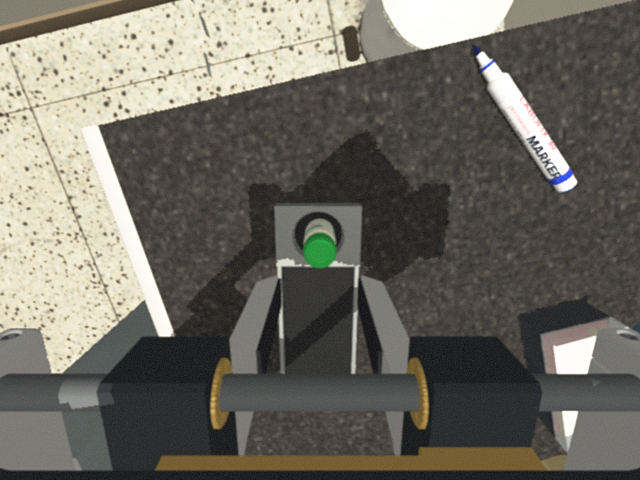

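The third bottle stands in the tray_one well, with its cap at (320,250) and the well at (319,234). Now the strip.

Emit:
servo_tool:
  targets:
    - [-5, 0, 0, -4]
    - [-10, 0, 0.5, -8]
    - [-15, 0, 1, -12]
    - [-20, 0, 1.5, -17]
    - [-25, -0.2, 2, -22]
    - [-29, -0.3, 2.2, -27]
    - [-30.7, -0.3, 2.2, -29]
    - [-30.7, -0.3, 2.2, -29]
  claw: 175

```text
time: 21.9
tool_pos: [0.4302, 0.0782, 0.1187]
ee_rot: [-3.139, -0.001, 1.864]
wrist_force: [0.3, -1.0, -0.3]
width: 0.0293
finger_force: 0.0
```

Emit:
servo_tool:
  targets:
    - [0, 0, 0, 0]
    - [0, 0, 0, 0]
    - [0, 0, 0, 0]

```text
time: 22.28
tool_pos: [0.4314, 0.0797, 0.12]
ee_rot: [-3.141, -0.0, 1.868]
wrist_force: [0.5, 0.3, 0.6]
width: 0.0295
finger_force: 0.0
```

```bash
python3 - <<'E'
from h import *
go(.4318,.0793,.05,107);go(.4318,.0793,.018,107)
E
```

```text
go (0.4318, 0.0793, 0.05, 107) -> [-0.06  0.03  7.  ] 0.0
go (0.4318, 0.0793, 0.018, 107) -> [-0.06  0.03 10.2 ] 0.0
```

Emit:
servo_tool:
  targets:
    - [0, 0, 4, 0]
    - [0, 0, 7.5, 0]
    - [0, 0, 9, 0]
    - [0, 0, 9.6, 0]
    - [0, 0, 9.8, 0]
    - [0, 0, 9.8, 0]
    - [0, 0, 9.8, 0]

```text
time: 23.15
tool_pos: [0.4321, 0.0791, 0.0231]
ee_rot: [3.14, 0.0, 1.867]
wrist_force: [-0.2, -0.3, 0.3]
width: 0.0293
finger_force: 0.0
```

```bash
python3 - <<'E'
from h import *
go(.4318,.0793,.0165,107)
E
```

```text
go (0.4318, 0.0793, 0.0165, 107) -> [ 0.03 -0.02  0.66] -0.0
```

Emit:
servo_tool:
  targets:
    - [0, 0, 0.3, 0]
    - [0, 0, 0.6, 0]
    - [0, 0, 0.6, 0]
    - [0, 0, 0.6, 0]

```text
time: 23.65
tool_pos: [0.4313, 0.0791, 0.016]
ee_rot: [-3.141, -0.0, 1.867]
wrist_force: [0.5, 0.5, -0.3]
width: 0.0296
finger_force: 0.0
```

Emit:
servo_tool:
  targets:
    - [0, 0, 0, 0]
    - [0, 0, 0, 0]
    - [0, 0, 0, 0]
    - [0, 0, 0, 0]
    - [0, 0, 0, 0]
  claw: 255

```text
time: 24.28
tool_pos: [0.4314, 0.0791, 0.0162]
ee_rot: [3.141, -0.0, 1.867]
wrist_force: [-0.2, 0.9, 0.1]
width: 0.0076
finger_force: 29.8
```

Emit:
servo_tool:
  targets:
    - [0, 0, -0.5, 0]
    - [0, 0, -2, 0]
    - [0, 0, -4.5, 0]
    - [0, 0, -8, 0]
    - [0, 0, -12, 0]
    - [0, 0, -12, 0]
    - [0, 0, -12, 0]

```text
time: 25.15
tool_pos: [0.431, 0.0791, 0.136]
ee_rot: [3.142, -0.0, 1.867]
wrist_force: [-0.0, 0.6, -0.2]
width: 0.0077
finger_force: 29.8
```

```bash
python3 - <<'E'
from h import *
go(.477,-.3389,.135,78)
E
```

```text
go (0.477, -0.3389, 0.135, 78) -> [-41.31  -7.82   0.1 ] 29.0
```

Emit:
servo_tool:
  targets:
    - [-5.5, -1, 0, 4]
    - [-11, -2, 0, 8]
    - [-16.5, -3, 0, 12]
    - [-22, -4, 0, 16]
    - [-27.5, -5.2, 0, 20]
    - [-33, -6.3, 0, 24]
    - [-38, -7.2, 0, 28]
    - [-41.3, -7.8, 0, 29]

```text
time: 26.15
tool_pos: [0.4762, -0.3403, 0.1334]
ee_rot: [-3.138, -0.002, 1.358]
wrist_force: [0.0, 0.3, -0.1]
width: 0.0079
finger_force: 29.8
```

Emit:
servo_tool:
  targets:
    - [0, 0, 0, 0]
    - [0, 0, 0, 0]
    - [0, 0, 0, 0]

```text
time: 26.52
tool_pos: [0.4773, -0.3372, 0.1356]
ee_rot: [-3.141, -0.001, 1.363]
wrist_force: [0.7, -0.6, 0.2]
width: 0.0078
finger_force: 29.8
```

```bash
python3 - <<'E'
from h import *
go(.477,-.3389,.021,78); snap('wrist','w6.png')
E
```

```text
go (0.477, -0.3389, 0.021, 78) -> [-0.19  0.02 11.46] 0.1
```

View pics/w6.png

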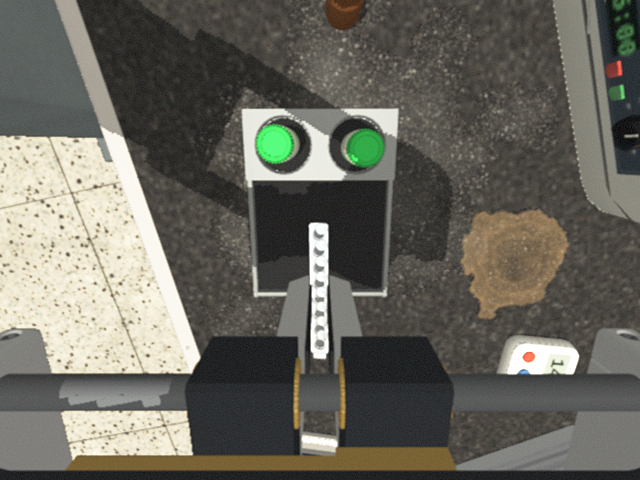

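The strip is held level and aligned with the tray, spanning (319,228) to (319,352). Lowering.

Emit:
servo_tool:
  targets:
    - [-0.2, 0, 4, 0]
    - [-0.2, 0, 7, 0]
    - [-0.2, 0, 9, 0]
    - [-0.2, 0, 10, 0]
    - [-0.2, 0, 10.6, 0]
    - [-0.2, 0, 10.6, 0]
    - [-0.2, 0, 10.6, 0]

```text
time: 27.45
tool_pos: [0.4775, -0.3411, 0.0312]
ee_rot: [3.14, 0.001, 1.361]
wrist_force: [0.6, -0.4, 0.2]
width: 0.008
finger_force: 29.8
```

```bash
python3 - <<'E'
from h import *
go(.477,-.3389,.0205,78)
E
```

```text
go (0.477, -0.3389, 0.0205, 78) -> [ 0.2  -0.1   1.07] -0.0
```

Emit:
servo_tool:
  targets:
    - [0.2, -0.1, 0.4, 0]
    - [0.2, -0.1, 0.8, 0]
    - [0.2, -0.1, 1, 0]
    - [0.2, -0.1, 1.05, 0]
    - [0.2, -0.1, 1.05, 0]

```text
time: 28.08
tool_pos: [0.4763, -0.3383, 0.02]
ee_rot: [-3.141, -0.0, 1.361]
wrist_force: [-2.7, 2.4, 4.6]
width: 0.0076
finger_force: 29.9
```

Emit:
servo_tool:
  targets:
    - [0, 0, 0, 0]
    - [0, 0, 0, 0]
    - [0, 0, 0, 0]
    - [0, 0, 0, 0]
  claw: 190

```text
time: 28.58
tool_pos: [0.4764, -0.3385, 0.0194]
ee_rot: [-3.142, -0.0, 1.361]
wrist_force: [0.9, 0.5, 0.7]
width: 0.0236
finger_force: 0.0
```

Emit:
servo_tool:
  targets:
    - [0, 0, -1, 0]
    - [0, 0, -3, 0]
    - [0, 0, -6, 0]
    - [0, 0, -10, 0]
    - [0, 0, -12, 0]
    - [0, 0, -12, 0]

```text
time: 29.32
tool_pos: [0.4776, -0.3395, 0.1428]
ee_rot: [3.136, 0.003, 1.361]
wrist_force: [-0.1, 0.4, -0.8]
width: 0.0237
finger_force: 0.0
```

```bash
python3 - <<'E'
from h import *
go(.4333,-.0763,.12,80.6)
E
```

```text
go (0.4333, -0.0763, 0.12, 80.6) -> [24.83 -9.82  2.16] -2.6
```

Emit:
servo_tool:
  targets:
    - [5, -2, 0, 0]
    - [10, -4, 0.5, -1]
    - [15, -6, 1, -2]
    - [20, -8, 1.6, -2.6]
    - [24.8, -9.8, 2.2, -2.6]
    - [24.8, -9.8, 2.2, -2.6]
    - [24.8, -9.8, 2.2, -2.6]
    - [24.8, -9.8, 2.2, -2.6]
  claw: 146

```text
time: 30.32
tool_pos: [0.4324, -0.0766, 0.1175]
ee_rot: [-3.141, 0.0, 1.405]
wrist_force: [-0.6, -0.1, -0.3]
width: 0.0399
finger_force: 0.0
```

```bash
python3 - <<'E'
from h import *
snap('wrist','w7.png'); go(.4333,-.0763,.022,80.6)
p=np.array([.4333,-.0763,.009]);d=np.array([np.cos(np.radians(80.6)),np.sin(np.radians(80.6)),0])*.0625
print(pix('wrist',p),pix('wrist',p+d),pix('wrist',p-d))
E
```

```text
go (0.4333, -0.0763, 0.022, 80.6) -> [0.05 0.09 9.55] -0.1
[318.24694961 243.42002991] [318.02074921 165.4844528 ] [318.44768994 312.58354308]
```

View pics/w7.png

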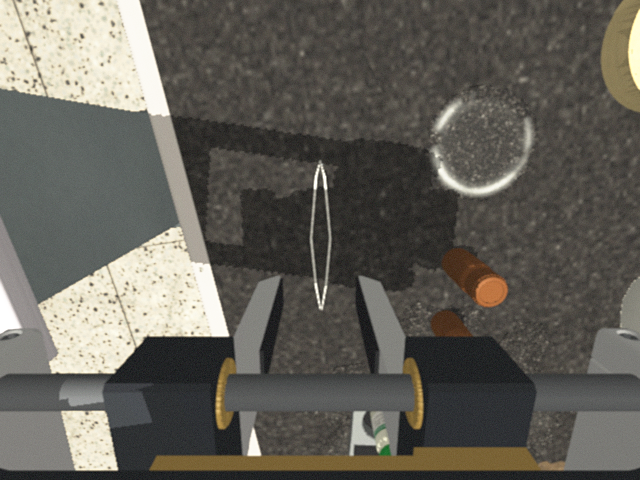

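The forceps run from (320,161) to (320,309) and are aligned with the tool, matching the prediction. Grasping them.

Emit:
servo_tool:
  targets:
    - [0.1, 0.1, 4, 0]
    - [0.1, 0.1, 7.5, 0]
    - [0.1, 0.1, 9, 0]
    - [0.1, 0.1, 9.4, 0]
    - [0.1, 0.1, 9.6, 0]
    - [0.1, 0.1, 9.6, 0]
    - [0.1, 0.1, 9.6, 0]

```text
time: 31.25
tool_pos: [0.434, -0.0749, 0.0226]
ee_rot: [3.14, 0.0, 1.407]
wrist_force: [0.3, 0.6, -0.0]
width: 0.0402
finger_force: 0.0
```

```bash
python3 - <<'E'
from h import *
go(.4333,-.0763,.016,80.6)
E
```

```text
go (0.4333, -0.0763, 0.016, 80.6) -> [-0.15 -0.05  0.66] -0.0
```

Emit:
servo_tool:
  targets:
    - [-0.1, 0, 0.3, 0]
    - [-0.1, 0, 0.6, 0]
    - [-0.1, 0, 0.65, 0]
    - [-0.1, 0, 0.65, 0]

```text
time: 31.75
tool_pos: [0.433, -0.0756, 0.0149]
ee_rot: [-3.141, -0.0, 1.407]
wrist_force: [0.4, 0.6, 0.2]
width: 0.0402
finger_force: 0.0
```

Emit:
servo_tool:
  targets:
    - [0, 0, 0, 0]
    - [0, 0, 0, 0]
    - [0, 0, 0, 0]
    - [0, 0, 0, 0]
    - [0, 0, 0, 0]
  claw: 255

```text
time: 32.38
tool_pos: [0.4332, -0.0757, 0.0151]
ee_rot: [3.141, -0.0, 1.406]
wrist_force: [-0.5, 0.8, 0.4]
width: 0.0158
finger_force: 30.0
```

Emit:
servo_tool:
  targets:
    - [0, 0, -0.5, 0]
    - [0, 0, -2, 0]
    - [0, 0, -4.5, 0]
    - [0, 0, -8, 0]
    - [0, 0, -12, 0]
    - [0, 0, -12, 0]
    - [0, 0, -12, 0]

```text
time: 33.25
tool_pos: [0.4328, -0.0756, 0.135]
ee_rot: [-3.141, -0.0, 1.407]
wrist_force: [0.5, 0.4, -1.7]
width: 0.016
finger_force: 30.0
```

```bash
python3 - <<'E'
from h import *
go(.4762,.2795,.135,78)
E
```

```text
go (0.4762, 0.2795, 0.135, 78) -> [35.74 -1.53 -0.  ] 2.6
```

Emit:
servo_tool:
  targets:
    - [5, -0.2, 0, 0]
    - [10, -0.4, 0, 0]
    - [15, -0.6, 0, 1]
    - [20, -0.8, 0, 2]
    - [25, -1, 0, 2.6]
    - [30, -1.3, 0, 2.6]
    - [34, -1.5, 0, 2.6]
    - [35.7, -1.5, 0, 2.6]

```text
time: 34.25
tool_pos: [0.4755, 0.2803, 0.1329]
ee_rot: [-3.138, 0.002, 1.364]
wrist_force: [-0.1, -0.4, -1.4]
width: 0.0161
finger_force: 30.0
```

Emit:
servo_tool:
  targets:
    - [0, 0, 0, 0]
    - [0, 0, 0, 0]
    - [0, 0, 0, 0]

```text
time: 34.62
tool_pos: [0.4768, 0.2776, 0.1352]
ee_rot: [3.142, 0.0, 1.359]
wrist_force: [-0.4, 0.7, -0.6]
width: 0.0161
finger_force: 30.0
```

```bash
python3 - <<'E'
from h import *
go(.4762,.2795,.03,78); snap('wrist','w8.png')
E
```

```text
go (0.4762, 0.2795, 0.03, 78) -> [ 0.17 -0.1  10.52] -0.1
```

View pics/w8.png

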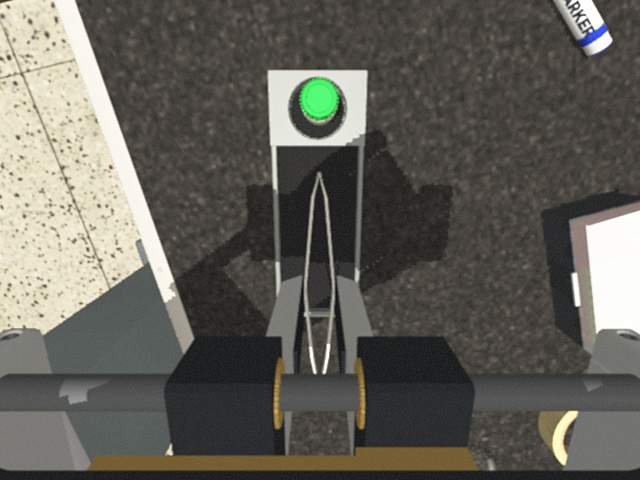

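The forceps are held level along the tray axis, from (319,173) to (320,374). Lowering them in.

Emit:
servo_tool:
  targets:
    - [0, -0.1, 4, 0]
    - [0, -0.1, 7, 0]
    - [0, -0.1, 9, 0]
    - [0, -0.1, 10, 0]
    - [0, -0.1, 10.5, 0]
    - [0, -0.1, 10.5, 0]
    - [0, -0.1, 10.5, 0]

```text
time: 35.55
tool_pos: [0.4765, 0.2795, 0.0312]
ee_rot: [3.14, -0.001, 1.361]
wrist_force: [-0.2, -0.1, -0.3]
width: 0.016
finger_force: 30.0
```

```bash
python3 - <<'E'
from h import *
go(.4762,.2795,.0195,78)
E
```

```text
go (0.4762, 0.2795, 0.0195, 78) -> [-0.   -0.03  1.17] -0.0
```

Emit:
servo_tool:
  targets:
    - [0, 0, 0.4, 0]
    - [0, 0, 0.8, 0]
    - [0, 0, 1.1, 0]
    - [0, 0, 1.15, 0]
    - [0, 0, 1.15, 0]
    - [0, 0, 1.15, 0]

```text
time: 36.3
tool_pos: [0.4756, 0.2792, 0.0192]
ee_rot: [-3.141, 0.0, 1.361]
wrist_force: [-2.1, -1.9, 6.0]
width: 0.0163
finger_force: 30.0
```

Emit:
servo_tool:
  targets:
    - [0, 0, 0, 0]
    - [0, 0, 0, 0]
    - [0, 0, 0, 0]
    - [0, 0, 0, 0]
  claw: 182

```text
time: 36.8
tool_pos: [0.4756, 0.2791, 0.0184]
ee_rot: [-3.141, 0.0, 1.361]
wrist_force: [-0.6, 0.3, 0.2]
width: 0.027
finger_force: 0.0
```

Emit:
servo_tool:
  targets:
    - [0, 0, -1, 0]
    - [0, 0, -3, 0]
    - [0, 0, -6, 0]
    - [0, 0, -10, 0]
    - [0, 0, -15, 0]
    - [-5, -4, -18, 0]
    - [-10, -8, -18, 0]
    - [-12, -10, -18, 0]

```text
time: 37.8
tool_pos: [0.3516, 0.1815, 0.2002]
ee_rot: [3.139, -0.001, 1.361]
wrist_force: [0.3, 0.2, 1.1]
width: 0.0269
finger_force: 0.0
```

Emit:
servo_tool:
  targets:
    - [-5, -5, 0, 0]
    - [-10, -8, 0, 0]
    - [-10, -8, 0, 0]
    - [-10, -8, 0, 0]

```text
time: 38.3
tool_pos: [0.2544, 0.1016, 0.1994]
ee_rot: [3.139, -0.002, 1.36]
wrist_force: [0.7, -0.0, 0.0]
width: 0.0264
finger_force: 0.0
```

```bash
python3 - <<'E'
from h import *
im=snap('top','t9.png')
a=im[225:335,100:250];b=im[225:335,430:560]
cv2.imwrite('pics/c9.png',cv2.resize(np.hstack([a,b]),None,fx=2.8,fy=2.8,interpolation=cv2.INTER_CUBIC))
E
```

```text
(no output)
```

View pics/c9.png

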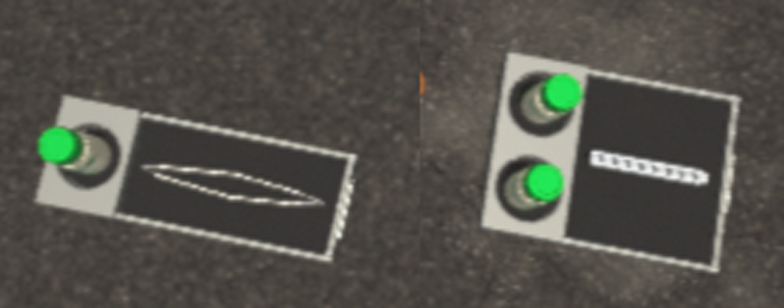

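The final top view shows all three caps over their wells at (57,146), (563,93) and (544,182). The caps over tray_two are within about 3 mm of prediction. The forceps (145–322) and strip (592–707) lie inside their compartments. Handing in.

```bash
python3 -c "
from bench import *
print(close_job())"
```

```text
the job is handed in; nothing more can be done
None
```

I made up both kits and handed the job in: a bottle in each of the three wells, the strip in the two-well tray and the forceps in the one-well tray. The last camera view agreed, but I haven't seen the judge's result.

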